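Open the combination lock of the takings box and hold up its shackle

TASK

Unlock the grey takings box: slide the shutter fully off the dial, turn the dial to the click stop at which the gap in its rim lies over the shackle's foot, then draw the U-shaped shackle straight up out of the box. Finish while still holding the shackle up in the gripper, all of it at least 12 cm above the box top, with the shutter left open and the dial left at its opening stop; do not shift the timer, bell, cutter or calculator that lie around.

Things in the scene. Friction and masses are not known exactly. Their poses are not given: they have to be found in the camera images.
- lock_box: grey steel takings box, fixed, 140 x 280 x 60 mm (x, y, z); origin at the centre of its underside, z up; its top is 60 mm above. On top: the dial in the middle; the shutter over it, which slides toward the box's +y on rails at x = +-62 mm; toward -y two holes (13 mm wide, 20 mm deep, at y = -60 and -105 mm) in which the shackle's legs stand
- shutter (a joint): travel of the shutter in m along the box's +y: 0 = over the dial's knob, 0.100 = at its stop, dial free. It starts at or near 0. It stays where it is left; about 1.5 N moves it slowly, with drag that grows to about 2 N at 0.1 m/s
- shutter_fin (a point): centre of the fin on the aluminium shutter, by which it is moved; moves with it. Fin: 46 mm along the box's x, 10 mm thick along y, 26 mm tall (its foot on the roof is 13 mm below this point). The shutter is a bridge 132 x 66 mm (x, y), its roof 120 mm above the counter
- dial (a joint): dial angle in rad, growing clockwise seen from above. Five sprung click stops: 0, 0.45, 0.90, 1.35, 1.80; it moves between -0.14 and 1.94 and, let go, settles into the nearest stop. It starts between -0.1 and 1.0, mostly in one of the first three stops. The lock opens at the fourth, 1.35 (within 0.13), where the gap in the rim points to the box's -y, over the shackle's foot. Passing a click takes about 0.15 N m
- dial_grip (a point): on the dial's axis, at grip height, 100 mm above the counter. The black knob is a bar 12 x 48 mm, 78 to 110 mm above the counter, across a steel disc (104 mm wide, top 74 mm up). Axes turn with the dial: at dial = q the bar's length is 1.35 - q counter-clockwise (from above) of the box's y axis; at 1.35 it lies along y. The bar end with a short white rib points to the 33 mm gap in the disc's rim
- shackle_grip (a point): middle of the top bar of the loose steel shackle, a U of 10 mm round bar, 55 mm wide (120 g). Its y runs along the top bar (straight for 29 mm; seated: the box's y), z up along the legs. Seated, this point is 60 mm above the box top and the legs stand 18.5 mm deep; a foot (14 mm wide, 6 mm thick) on the leg by the dial lies under the dial's rim, so it lifts out only with the gap over it
- shackle_foot (a point): point midway between the lower ends of the shackle's legs, 78.5 mm below point shackle_grip; 18.5 mm below the box top when seated
- egg_timer: bystander: round red kitchen timer, 63 mm wide, 52 mm tall, beside the box's +y end; origin at the centre of its underside; not to be moved
- cookie_cutter_0: bystander: wavy tin cutter, 66 x 74 x 30 mm, just behind the box; origin at the centre of its underside; not to be moved
- counter_bell: bystander: counter bell, 82 mm wide, 58 mm tall, to the left; origin at the centre of its underside; not to be moved
- calculator: bystander: pocket calculator, 127 x 80 x 18 mm, to the right; origin at the centre of its underside; not to be moved

How it is judged:
By the outcome, as a careful person would: the job done as asked, in the order asked, and still so for the second after the job is handed in, while the arm keeps its last pose, push and grip.
It also fails if it takes over 51 s, if anything falls off the work surface, if the arm or the gripper's body presses on something with over 40 N, if the wrist force passes 120 N, or if a joint passes its speed limit or range.

ROBOT

A 7-joint arm with a two-finger parallel gripper is mounted at the origin on a cart in front of the work surface, level with it; the furniture and walls round the work are solid. World frame = base frame: x ahead of the robot, y to its left, z up, the work surface at z = 0. Lengths are in mm, angles in rad, forces in N, time in s.
With the tool pointing down it reaches from about 400 to 925 mm from the base axis. Payload 4.1 kg.
Tool frame: the origin (TCP) lies midway between the tips of the shut fingers; the grasp point (between the pads) lies 19 mm behind it; z points along the fingers, y is the line along which they close (so a half turn about z gives the same grasp; the last joint's range is limited). The gripper opens to 85 mm and grips with 20 to 120 N. Pads are 22 mm wide; open, the fingers measure 114 mm over their backs; the gripper's body (76 mm by 85 mm) begins 54 mm behind the grasp point. The pads swing forward as they close: fully open they stand 13 mm farther back than shut.
Start: joints at [-1.344, 0.398, 0.045, 1.537, -0.019, 1.207, -0.051], TCP at [208.023, 615.849, 231.347] pointing down, gripper open.
Joint ranges: [-2.82, 2.82], [-0.49, 2.23], [-1.37, 1.46], [0, 2.46], [-1.36, 4.5], [0.23, 2], [-2.94, 2.94]. Speed limits (rad/s): [2.57, 2.57, 3.14, 3.14, 3.14, 3.14, 3.14].

INTERFACE

Orientations are given as a 3x3 rotation matrix whose columns are the frame's x, y, z axes.
In Python, from cell import * gives the robot as it stands.
- The arm moves only by the shell command python3 -m pendant 'ROWS' [FORCE]. ROWS is JSON, one flat list of numbers, 5 for each row, row after row: the shift along the world's x, y, z normalised to -1 to 1, where 1 is 0.25 m, then the turn about the world's z normalised to -1 to 1, where 1 is 4 degrees, then the closure, from 0 (fully open) to 1 (shut). In form: [x, y, z, turn, gripper, x, y, z, turn, gripper, ...]. A call has 1 to 10 rows; each row shifts and turns the commanded pose from where the row before left it; what a row does not reach is not made up. A row lasts 1/12 s, in which the tool goes at most 41.7 mm and 7.16 degrees, less where a joint would pass 70% of its speed; a pose out of reach is approached as far as the arm can. A call with a number of a shift or a turn outside -1 to 1 is refused whole. A call with a gripper value outside its range is refused whole. The fingers move at their own pace and stop on an object; FORCE is the grip in N (left out, the last holds). Time passes only in rows, so rows that do not move let the fingers close. It gives the time, the measured TCP pose, the force, the opening and the grip force at its end, in the units of the state.
- read_state(): the state, without advancing time (a new reading comes with each control period).
- grab_frame(name): name is "side" or "top"; returns the picture (384x512x3 uint8, red, green, blue); there is no depth.
- calibration(name): a dict with "fx", "fy", "cx", "cy" (pixels), "extrinsics" (4x4, takes a point from camera to world coordinates). Camera axes: x right, y up, looking along -z (the intrinsics and any distortion apply to the point x, -y, -z); pixel columns grow to the right and rows downward; lengths in mm; the calibration is good to about 2 mm. A picture is of the moment at which its call begins. calibration takes no time and is no camera call.
- finish_job(): hands the job in; it is judged then, once.
The state is a dict: "time": time; "joint_positions": joint angles; "qd": joint speeds; "effort": joint torques, N m; "eef_pos": TCP position; "tool_rot": TCP orientation; "wrist_force": force on the tool from outside, world axes, zero at the start; "ft_torque": the same for the moment, N m; "opening": finger opening in mm; "finger_force": force on a finger pad.
Only numpy, scipy, OpenCV 4.12 (cv2) and the standard library are available. Lean on these libraries where they do the work, as an engineer would, in place of code of your own. Each camera call takes 0.05 s, during which the arm holds its last target. There are 200 camera calls.

## Working session

There is one attempt and no reset: what is moved stays moved. The work goes in short steps, Python scripts to look and compute and a shell command to move; the robot and the scene stay as the last step left them, time stands still between calls to the robot, and variables do not carry over. Pictures are saved under pics/ and viewed, at most 10 in all, crops included, and the job is handed in when it is done.

```bash
mkdir -p pics; python3 - <<'E'
from cell import *
import cv2
for n in ("side","top"):
    cv2.imwrite(f"pics/{n}0.png",grab_frame(n)[:,:,::-1]); c=calibration(n); print(n,{k:(v if not hasattr(v,'shape') else v.round(3).tolist()) for k,v in c.items()})
s=read_state(); print(s)
E
```

```text
side {'fx': 442.2671905804307, 'fy': 442.2671905804307, 'cx': 254.2539358763048, 'cy': 192.4307220899731, 'extrinsics': [[-1.0, -0.006, -0.02, 524.182], [-0.015, -0.455, 0.89, 964.179], [-0.015, 0.891, 0.455, 642.846], [0.0, 0.0, 0.0, 1.0]]}
top {'fx': 374.70070514139695, 'fy': 374.70070514139695, 'cx': 252.6766846630537, 'cy': 191.61661864670583, 'extrinsics': [[0.041, 0.979, -0.202, 306.778], [-0.999, 0.041, -0.004, -78.222], [0.005, 0.202, 0.979, 1254.065], [0.0, 0.0, 0.0, 1.0]]}
{'time': 0.1, 'joint_positions': array([-1.3439928 ,  0.39911352,  0.04502182,  1.53773071, -0.01868286,
        1.2069239 , -0.05072082]), 'qd': array([ 0.00088919, -0.00243782,  0.00028951, -0.0056366 ,  0.00053265,
       -0.00033101, -0.00108122]), 'effort': array([ 3.14677251e-03, -4.76261330e+01,  1.37000151e+00, -2.54950064e+01,
        1.19319509e-02,  5.02406692e-03, -1.09715322e-05]), 'eef_pos': array([207.83743002, 615.27951631, 230.38034853]), 'tool_rot': array([[-9.47429430e-01,  3.19964506e-01, -4.35111491e-04],
       [ 3.19964775e-01,  9.47427915e-01, -1.69974585e-03],
       [-1.31621569e-04, -1.74960960e-03, -9.99998461e-01]]), 'wrist_force': array([0.55791028, 0.09761877, 0.36398485]), 'ft_torque': array([-0.06630567, -0.02108918, -0.00203944]), 'finger_force': 0.0, 'opening': 85.74852076249266}
```

View pics/side0.png

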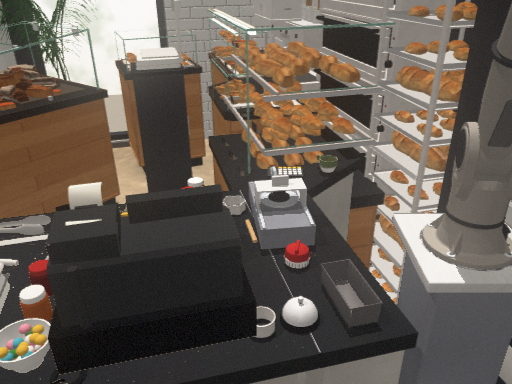

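View pics/top0.png

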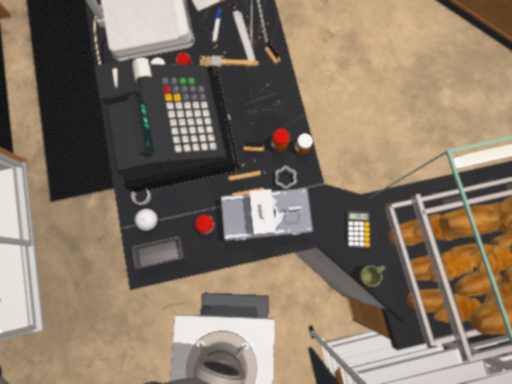

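Side: box at about (285,215), seen from its +y end, with the timer in front at (297,255). Top: box centre about (266,214), long axis running left-right, shutter and knob pale at (262,210), timer at (204,224). I'll zoom in on both.

```bash
python3 - <<'E'
import cv2,numpy as np
a=cv2.imread("pics/side0.png")[155:265,240:325]; b=cv2.imread("pics/top0.png")[180:250,212:322]
a=cv2.resize(a,None,fx=5,fy=5,interpolation=cv2.INTER_CUBIC); b=cv2.resize(b,None,fx=7,fy=7,interpolation=cv2.INTER_CUBIC)
cv2.imwrite("pics/a.png",a);cv2.imwrite("pics/b.png",b)
E
```

```text
(no output)
```

View pics/a.png

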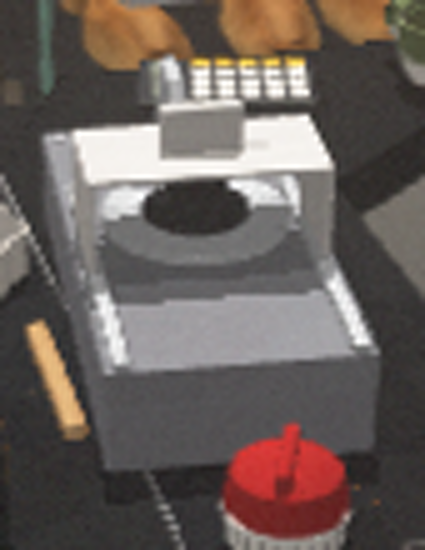

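View pics/b.png

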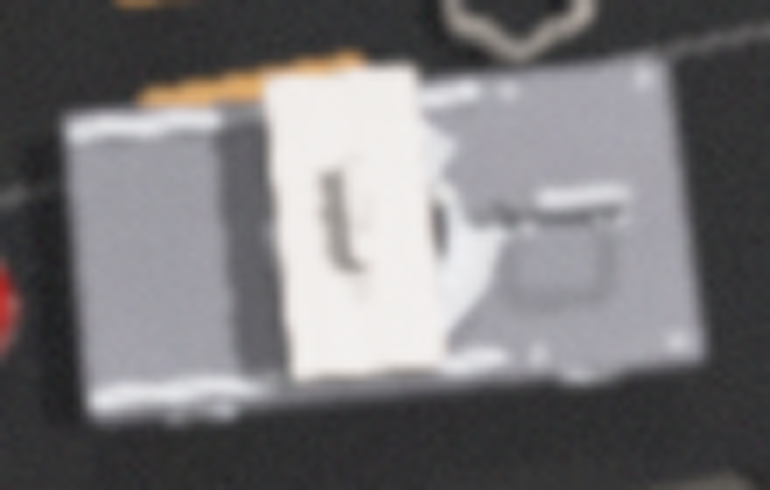

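```bash
cat > h.py <<'E'
import numpy as np
from cell import *
def proj(n,P):
    c=calibration(n);E=np.linalg.inv(c["extrinsics"]);p=np.c_[np.atleast_2d(P),np.ones(len(np.atleast_2d(P)))]@E.T
    return np.c_[c["cx"]+c["fx"]*p[:,0]/-p[:,2], c["cy"]+c["fy"]*p[:,1]/p[:,2]]
def b2w(q,P):
    c,s=np.cos(q[2]),np.sin(q[2]); P=np.atleast_2d(P)
    return np.c_[q[0]+c*P[:,0]-s*P[:,1], q[1]+s*P[:,0]+c*P[:,1], P[:,2]]
E
python3 - <<'E'
from h import *
from scipy.optimize import least_squares
tb=[((63,112),(70,140,60)),((667,58),(70,-140,60)),((705,352),(-70,-140,60))]
ts=[((265,75),(66,33,120)),((415,65),(66,-33,120)),((443,365),(-66,-33,120)),((293,380),(-66,33,120))]
sb=[((103,375),(70,140,60)),((380,352),(-70,140,60)),((108,470),(70,140,0)),((378,445),(-70,140,0)),((45,132),(70,-140,60))]
ss=[((78,182),(66,33,120)),((333,165),(-66,33,120)),((75,130),(66,-33,120)),((315,115),(-66,-33,120))]
def res(p,cams=("top","side")):
    r=[]
    for n,L,f,o,mv in(("top",tb,7,(212,180),0),("top",ts,7,(212,180),1),("side",sb,5,(240,155),0),("side",ss,5,(240,155),1)):
        if n not in cams: continue
        P=np.array([l[1] for l in L],float); P[:,1]+=mv*p[3]
        r.append(proj(n,b2w(p,P))-(np.array([l[0] for l in L])/f+o))
    return np.vstack(r).ravel()
for c in (("top","side"),("top",),("side",)):
    s=least_squares(res,[480,-100,0,0],args=(c,),loss="soft_l1",x_scale=[10,10,.1,10]);print(c,s.x.round(3))
    if len(c)==2: print(s.fun.reshape(-1,2).round(1).tolist()); q=s.x
    print(b2w(s.x,[[0,s.x[3],133],[0,0,100],[0,-82.5,120]]).round(1).tolist())
E
```

```text
('top', 'side') [ 4.81119e+02 -1.22032e+02  1.39000e-01  1.56110e+01]
[[0.6, 0.8], [-0.1, 0.3], [0.1, 1.1], [-0.2, 0.9], [-0.4, 0.3], [0.4, -0.1], [0.1, -0.0], [0.2, -0.3], [-0.2, -0.1], [-0.6, 0.7], [-0.9, 1.2], [-0.8, 0.1], [1.7, 0.2], [0.3, 0.1], [-0.8, -0.2], [-1.6, -0.4]]
[[478.9, -106.6, 133.0], [481.1, -122.0, 100.0], [492.6, -203.7, 120.0]]
('top',) [ 4.82540e+02 -1.21403e+02  1.37000e-01  1.50290e+01]
[[480.5, -106.5, 133.0], [482.5, -121.4, 100.0], [493.8, -203.1, 120.0]]
('side',) [ 4.79779e+02 -1.23291e+02  1.34000e-01  1.67820e+01]
[[477.5, -106.7, 133.0], [479.8, -123.3, 100.0], [490.8, -205.1, 120.0]]
```

Pose found: box at (481,-122), yaw 7.9°. Fin centre is near (479,-107,133). I'll move above the fin with the fingers closing along the box's y.

```bash
R='0.054,-0.145,0,0.34,0'; python3 -m pendant '[0.054,-0.145,0,0.34,0,0.054,-0.145,0,0.34,0,0.054,-0.145,0,0.34,0,0.054,-0.145,0,0.34,0,0.054,-0.145,0,0.34,0,0.054,-0.145,0,0.34,0,0.054,-0.145,0,0.34,0,0.054,-0.145,0,0.34,0,0.054,-0.145,0,0.34,0,0.054,-0.145,0,0.34,0]'
python3 -m pendant '[0.054,-0.145,0,0.34,0,0.054,-0.145,0,0.34,0,0.054,-0.145,0,0.34,0,0.054,-0.145,0,0.34,0,0.054,-0.145,0,0.34,0,0.054,-0.145,0,0.34,0,0.054,-0.145,0,0.34,0,0.054,-0.145,0,0.34,0,0.054,-0.145,0,0.34,0,0.054,-0.145,0,0.34,0]'
python3 -m pendant '[0,0,0,0,0,0,0,0,0,0]'
```

```text
time: 0.93
eef_pos: [343.1, 251.2, 231.1]
tool_rot: [[-0.996, 0.087, -0.0], [0.087, 0.996, 0.0], [0.0, -0.0, -1.0]]
wrist_force: [2.0, 0.0, 0.5]
opening: 85.1
finger_force: 0.0
time: 1.77
eef_pos: [478.0, -110.8, 231.3]
tool_rot: [[-0.989, -0.15, 0.0], [-0.15, 0.989, 0.001], [-0.0, 0.001, -1.0]]
wrist_force: [0.2, -0.2, 0.2]
opening: 85.6
finger_force: 0.0
time: 1.93
eef_pos: [477.7, -111.5, 231.0]
tool_rot: [[-0.99, -0.143, -0.001], [-0.143, 0.99, -0.001], [0.001, -0.001, -1.0]]
wrist_force: [0.1, 0.1, -0.2]
opening: 85.6
finger_force: 0.0
```

```bash
python3 -m pendant '[0.004,0.018,-0.1,0,0.3,0,0,-0.1,0,0.4,0,0,-0.1,0,0.4,0,0,-0.08,0,0.4,0,0,-0.04,0,0.4,0,0,0,0,0.4]' 40
python3 -m pendant '[0,0,0,0,1,0,0,0,0,1,0,0,0,0,1,0,0,0,0,1,0,0,0,0,1,0,0,0,0,1]' 40
```

```text
time: 2.43
eef_pos: [476.9, -102.8, 124.2]
tool_rot: [[-0.989, -0.15, -0.005], [-0.15, 0.989, 0.001], [0.005, 0.002, -1.0]]
wrist_force: [0.7, 0.9, 0.8]
opening: 51.3
finger_force: 0.0
time: 2.93
eef_pos: [480.2, -104.7, 127.7]
tool_rot: [[-0.989, -0.147, 0.003], [-0.147, 0.989, 0.001], [-0.003, 0.0, -1.0]]
wrist_force: [-0.9, -0.2, 6.4]
opening: 8.9
finger_force: 43.3
```

```bash
python3 -m pendant '[0,0,0.012,0,1,-0.0055,0.04,0,0,1,-0.0055,0.04,0,0,1,-0.0055,0.04,0,0,1,-0.0055,0.04,0,0,1,-0.0055,0.04,0,0,1,-0.0055,0.04,0,0,1,-0.0055,0.04,0,0,1,0,0,0,0,1,0,0,0,0,1]'
```

```text
time: 3.77
eef_pos: [470.0, -32.7, 127.9]
tool_rot: [[-0.989, -0.149, 0.002], [-0.149, 0.989, 0.001], [-0.002, 0.0, -1.0]]
wrist_force: [7.0, 2.0, -18.2]
opening: 9.3
finger_force: 42.0
```

```bash
python3 -m pendant '[-0.0022,0.016,0,0,1,-0.0022,0.016,0,0,1,-0.0022,0.016,0,0,1,-0.0022,0.016,0,0,1,0,0,0,0,1,0,0,0,0,1]'
```

```text
time: 4.27
eef_pos: [468.4, -21.0, 127.9]
tool_rot: [[-0.989, -0.147, 0.004], [-0.147, 0.989, -0.005], [-0.004, -0.005, -1.0]]
wrist_force: [9.8, -5.0, -21.0]
opening: 9.1
finger_force: 41.5
```

```bash
python3 -m pendant '[0.005,0.008,-0.009,0,1,-0.001,0.008,0,0,1,-0.001,0.008,0,0,1,0,0,0,0,1,0,0,0,0,1]'
```

```text
time: 4.68
eef_pos: [468.4, -20.9, 127.8]
tool_rot: [[-0.99, -0.144, 0.003], [-0.144, 0.99, -0.01], [-0.001, -0.01, -1.0]]
wrist_force: [0.1, -16.4, 0.4]
opening: 8.7
finger_force: 44.4
```

```bash
python3 -m pendant '[0.001,-0.012,0,0,1,0,0,0,0,0.4,0,0,0,0,0.4,0,0,0,0,0.4,0,0,0.12,0,0.4,0,0,0.14,0,0.4,0,0.15,0.1,0,0.4,0,0.15,0,0,0.4,0,0.15,0,0,0.4,0,0,0,0,0.4]'
python3 - <<'E'
from h import *
import cv2
a=grab_frame("top")[:,:,::-1];cv2.imwrite("pics/t1.png",a); b=grab_frame("side")[:,:,::-1];cv2.imwrite("pics/s1.png",b)
A=cv2.resize(a[180:250,212:322],None,fx=7,fy=7,interpolation=cv2.INTER_CUBIC);B=cv2.resize(b[155:265,240:325],None,fx=4.45,fy=4.45,interpolation=cv2.INTER_CUBIC)
cv2.imwrite("pics/t1c.png",A);cv2.imwrite("pics/s1c.png",B)
q=[481.6,-121,.139]
for z in (78,110): print(z,((proj("top",b2w(q,[[0,0,z],[0,-24,z],[24,0,z]]))-[212,180])*7).round().tolist())
print(((proj("top",b2w(q,[[0,-82.5,125]]))-[212,180])*7).round())
E
```

```text
time: 5.52
eef_pos: [467.9, 103.8, 215.8]
tool_rot: [[-0.987, -0.162, 0.001], [-0.162, 0.987, 0.005], [-0.002, 0.005, -1.0]]
wrist_force: [-0.8, 0.2, -0.6]
opening: 51.2
finger_force: 0.0
78 [[383.0, 231.0], [436.0, 226.0], [377.0, 179.0]]
110 [[386.0, 220.0], [440.0, 215.0], [380.0, 167.0]]
[[576. 197.]]
```

View pics/t1c.png

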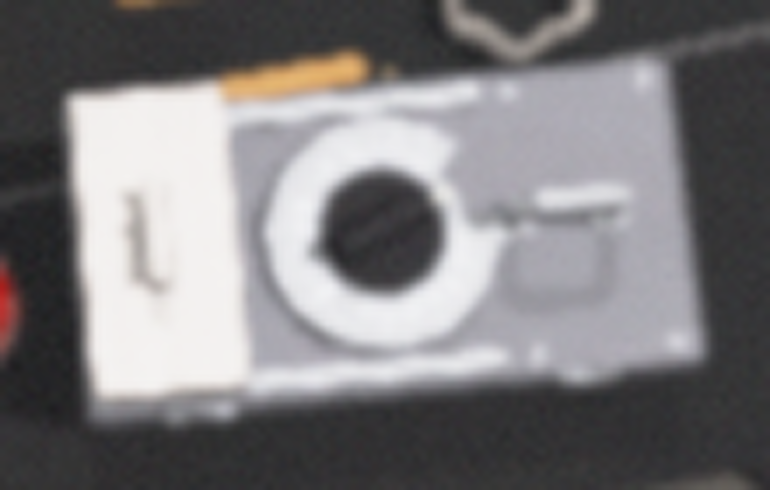

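The shutter is open. The dial centre is at crop (383,232) and the gap is at about (475,188), roughly 25° counter-clockwise of the shackle, which suggests q≈0.90. I'll check the bar with more contrast.

```bash
python3 - <<'E'
import cv2,numpy as np
a=cv2.imread("pics/t1.png")[200:226,254:286].astype(float); b=cv2.imread("pics/s1.png")[165:215,250:310].astype(float)
f=lambda a,s:cv2.resize(np.clip((a-20)*2.2,0,255).astype(np.uint8),None,fx=s,fy=s,interpolation=cv2.INTER_CUBIC)
A=f(a,12);B=f(b,6);h=max(A.shape[0],B.shape[0])
p=lambda x:cv2.copyMakeBorder(x,0,h-x.shape[0],0,0,0)
cv2.imwrite("pics/e.png",np.hstack([p(A),p(B)]))
E
```

```text
(no output)
```

View pics/e.png

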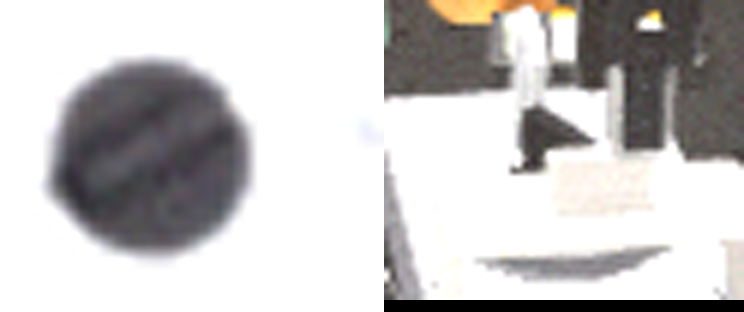

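Bar about 25° counter-clockwise of box y, so q = 0.90. Next I'll go above the knob with the tool turned -64.5°.

```bash
python3 -m pendant '[0.0056,-0.09,0,-1,0.45,0.0056,-0.09,0,-1,0.45,0.0056,-0.09,0,-1,0.45,0.0056,-0.09,0,-1,0.45,0.0056,-0.09,0,-1,0.45,0.0056,-0.09,0,-1,0.45,0.0056,-0.09,0,-1,0.45,0.0056,-0.09,0,-1,0.45,0.0056,-0.09,0,-1,0.45,0.0056,-0.09,0,-1,0.45]'
python3 -m pendant '[0,0,-0.03,-1,0.45,0,0,-0.03,-1,0.45,0,0,-0.03,-1,0.45,0,0,-0.03,-1,0.45,0,0,-0.03,-1,0.45,0,0,-0.03,-1,0.45,0,0,0,0,0.45,0,0,0,0,0.45]'
python3 -c "
from cell import *;import numpy as np
s=read_state();R=s['tool_rot'];print(s['eef_pos'],np.degrees(np.arctan2(R[1,1],R[0,1])),s['joint_positions'].round(2))"
```

```text
time: 6.45
eef_pos: [480.8, -135.5, 215.4]
tool_rot: [[-0.847, 0.531, 0.0], [0.531, 0.847, -0.0], [-0.0, 0.0, -1.0]]
wrist_force: [0.4, -0.3, -0.4]
opening: 46.8
finger_force: 0.0
time: 7.12
eef_pos: [481.1, -133.4, 170.2]
tool_rot: [[-0.564, 0.826, -0.001], [0.826, 0.564, -0.001], [-0.0, -0.001, -1.0]]
wrist_force: [0.6, 1.2, 0.4]
opening: 47.1
finger_force: 0.0
[ 481.05154007 -133.42826882  170.21942975] 34.32492432698018 [-0.56  0.28  0.88  1.98 -0.25  1.    1.04]
```

```bash
python3 -m pendant '[0.004,0.053,0,0,0.45,0,0,-0.1,0,0.45,0,0,-0.1,0,0.45,0,0,-0.09,0,0.45,0,0,-0.05,0,0.45,0,0,0,0,0.45]' 60
python3 -m pendant '[0,0,0,0,1,0,0,0,0,1,0,0,0,0,1,0,0,0,0,1,0,0,0,0,1,0,0,0,0,1]' 60
```

```text
time: 7.62
eef_pos: [481.3, -118.3, 83.5]
tool_rot: [[-0.566, 0.824, -0.004], [0.824, 0.566, -0.0], [0.002, -0.003, -1.0]]
wrist_force: [-0.5, 0.1, 0.5]
opening: 47.3
finger_force: 0.0
time: 8.12
eef_pos: [481.5, -120.6, 86.8]
tool_rot: [[-0.566, 0.825, -0.002], [0.825, 0.566, -0.002], [-0.001, -0.002, -1.0]]
wrist_force: [-6.6, -4.7, 8.7]
opening: 10.2
finger_force: 59.5
```

```bash
python3 -m pendant '[-0.004,-0.003,0.008,0,1,0,0,0,-0.8,1,0,0,0,-0.8,1,0,0,0,-0.8,1,0,0,0,-0.8,1,0,0,0,-0.8,1,0,0,0,-0.8,1,0,0,0,-0.8,1,0,0,0,-0.8,1,0,0,0,0,1]' 60
python3 -m pendant '[0,0,0,0,1,0,0,0,0,1]'
python3 -c "
from cell import *;import numpy as np
s=read_state();R=s['tool_rot'];print(s['eef_pos'],np.degrees(np.arctan2(R[1,1],R[0,1])),s['ft_torque'])"
```

```text
time: 8.95
eef_pos: [481.3, -120.7, 87.0]
tool_rot: [[-0.153, 0.988, -0.0], [0.988, 0.153, -0.004], [-0.004, -0.001, -1.0]]
wrist_force: [0.3, -6.5, -11.9]
opening: 10.8
finger_force: 61.5
time: 9.12
eef_pos: [481.3, -120.7, 87.0]
tool_rot: [[-0.155, 0.988, 0.0], [0.988, 0.155, -0.004], [-0.004, -0.001, -1.0]]
wrist_force: [0.4, -6.3, -12.7]
opening: 10.5
finger_force: 61.4
[ 481.29454113 -120.66642603   86.96844518] 8.889756935792056 [-1.22786809 -0.08423914 -0.02499614]
```

```bash
python3 -m pendant '[0,0,-0.008,0,0.45,0,0,0,0,0.45,0,0,0,0,0.45,0,0,0.1,0,0.45,0,0,0.15,0,0.45,0,0,0.1,0,0.45,0.023,-0.16,0,0,0.45,0.023,-0.166,0,0,0.45,0,0,0,0,0.45,0,0,0,0,0.45]' 60
python3 - <<'E'
from h import *
import cv2
a=grab_frame("top")[:,:,::-1];b=grab_frame("side")[:,:,::-1]
A=cv2.resize(a[185:245,220:320],None,fx=5,fy=5,interpolation=cv2.INTER_CUBIC);B=cv2.resize(b[125:225,255:315],None,fx=5,fy=5,interpolation=cv2.INTER_CUBIC)
A=cv2.copyMakeBorder(A,0,B.shape[0]-A.shape[0],0,0,0)
cv2.imwrite("pics/f.png",np.hstack([A,B]))
q=[481.6,-121,.139]
s=read_state();R=s['tool_rot'];print(s['eef_pos'],np.degrees(np.arctan2(R[1,1],R[0,1])))
w=b2w(q,[[0,-55,120],[0,-82.5,120],[0,-110,120]]);print(w.round(1),((proj("top",w)-[220,185])*5).round(),((proj("side",w)-[255,125])*5).round())
E
```

```text
time: 9.95
eef_pos: [493.5, -203.2, 174.0]
tool_rot: [[-0.149, 0.989, 0.002], [0.989, 0.149, -0.002], [-0.002, 0.002, -1.0]]
wrist_force: [0.1, 0.6, -0.2]
opening: 46.7
finger_force: 0.0
[ 493.84698119 -199.33490596  172.93367931] 8.92186153171328
[[ 489.2 -175.5  120. ]
 [ 493.  -202.7  120. ]
 [ 496.8 -229.9  120. ]] [[326. 121.]
 [370. 117.]
 [415. 113.]] [[103. 244.]
 [ 95. 224.]
 [ 87. 205.]]
```

View pics/f.png

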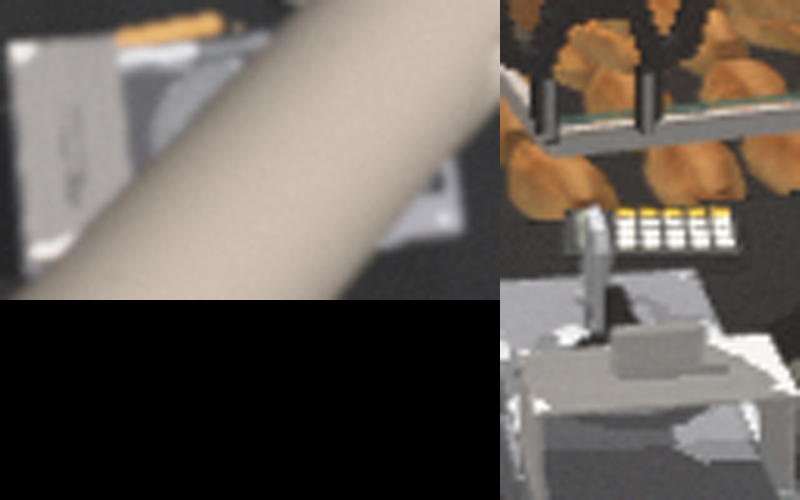

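```bash
python3 -m pendant '[0,0,-0.1,-0.25,0.45,0,0,-0.1,0,0.45,0,0,-0.06,0,0.45,0,0,-0.03,0,0.45,0,0,0,0,0.45]' 60
python3 -m pendant '[0,0,0,0,1,0,0,0,0,1,0,0,0,0,1,0,0,0,0,1,0,0,0,0,1,0,0,0,0,1]' 60
```

```text
time: 10.47
eef_pos: [492.9, -197.6, 98.7]
tool_rot: [[-0.14, 0.99, -0.003], [0.99, 0.14, 0.002], [0.002, -0.003, -1.0]]
wrist_force: [0.0, 0.0, 0.3]
opening: 47.2
finger_force: 0.0
time: 10.97
eef_pos: [494.6, -200.0, 101.3]
tool_rot: [[-0.138, 0.99, 0.002], [0.99, 0.138, 0.0], [-0.0, 0.002, -1.0]]
wrist_force: [-0.6, 0.5, 6.7]
opening: 8.1
finger_force: 58.6
```

```bash
python3 -m pendant '[0,0,0.016,0,1,0,0,0.016,0,1,0,0,0.016,0,1,0,0,0,0,1]' 80
```

```text
time: 11.3
eef_pos: [494.0, -200.0, 112.9]
tool_rot: [[-0.138, 0.99, 0.001], [0.99, 0.138, -0.0], [-0.0, 0.001, -1.0]]
wrist_force: [0.3, 0.8, -0.4]
opening: 7.0
finger_force: 77.9
```

```bash
python3 -m pendant '[0,0,0.02,0,1,0,0,0.03,0,1,0,0,0.04,0,1,0,0,0.04,0,1,0,0,0,0,1]' 80; python3 -m pendant '[0,0,0.08,0,1,0,0,0.1,0,1,0,0,0.12,0,1,0,0,0.12,0,1,0,0,0.12,0,1,0,0,0.06,0,1,0,0,0,0,1,0,0,0,0,1]'
python3 - <<'E'
from h import *
import cv2
a=grab_frame("top")[:,:,::-1];b=grab_frame("side")[:,:,::-1]
A=cv2.resize(a[170:250,220:320],None,fx=4,fy=4,interpolation=cv2.INTER_CUBIC);B=cv2.resize(b[85:225,240:325],None,fx=4,fy=4,interpolation=cv2.INTER_CUBIC)
A=cv2.copyMakeBorder(A,0,B.shape[0]-A.shape[0],0,0,0)
cv2.imwrite("pics/g.png",np.hstack([A,B]))
s=read_state();p=s['eef_pos'];print(p)
w=[p+[0,0,19],p+[0,0,19-78.5]];print(((proj("side",w)-[240,85])*4+[400,0]).round())
E
```

```text
time: 11.72
eef_pos: [495.1, -200.7, 147.2]
tool_rot: [[-0.138, 0.99, 0.004], [0.99, 0.138, -0.001], [-0.002, 0.004, -1.0]]
wrist_force: [-0.3, -1.4, -0.2]
opening: 7.4
finger_force: 77.9
time: 12.38
eef_pos: [493.8, -199.7, 295.0]
tool_rot: [[-0.138, 0.99, 0.002], [0.99, 0.138, 0.0], [0.0, 0.002, -1.0]]
wrist_force: [-0.4, 0.9, -1.1]
opening: 7.6
finger_force: 78.0
[ 492.83239413 -199.12535944  293.30528823]
[[538.  79.]
 [537. 191.]]
```

View pics/g.png

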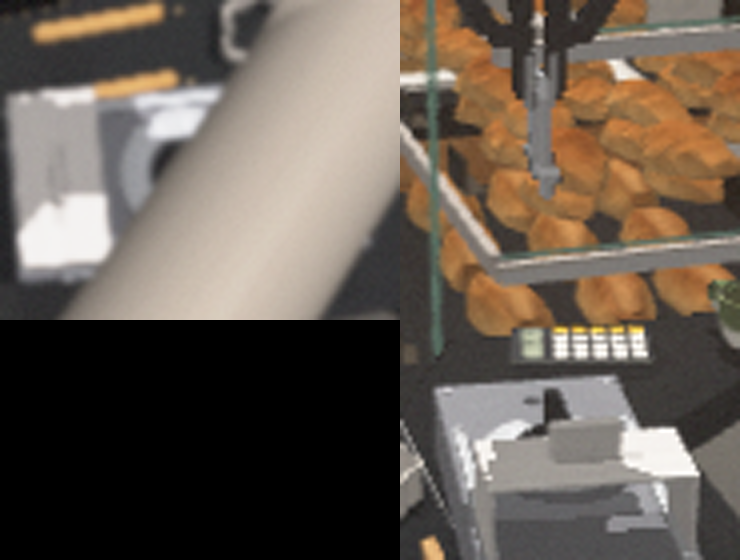

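The shackle hangs in the gripper with its foot at (540,190), about 17 cm above the box top. The shutter is open, and the bar (555,405) lies along the box's y.

```bash
python3 -c "
from cell import *
print(finish_job())"
```

```text
the job is handed in; nothing more can be done
None
```

I handed the job in at about 12.5 s: the shutter is fully open, the dial is at its 1.35 stop, and the gripper is holding the shackle about 17 cm above the box top (the system returned no verdict; I kept clear of the bystanders but did not re-check them).

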